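# Draw the probe plate from its magazine and show its pins to the inspection camera

### The arm

A 7-joint arm with a two-finger parallel gripper is mounted at the origin on the work surface. World frame = base frame: x ahead of the robot, y to its left, z up, the work surface at z = 0. Lengths are in m, angles in rad, forces in N, time in s.
With the tool pointing down it reaches from about 0.4 to 0.85 m from the base axis. Payload 4.4 kg.
Tool frame: the origin (TCP) lies on the centre line of the jaws, within the pads' length; the fingertips stand 11 mm ahead of it and the grasp point (between the pads) lies 8 mm behind it; z points along the fingers, y is the line along which they close (so a half turn about z gives the same grasp; the last joint's range is limited). The gripper opens to 94 mm and grips with 3 to 60 N. Pads are 16 mm wide; open, the fingers measure 119 mm over their backs; the gripper's body (75 mm by 177 mm) begins 78 mm behind the grasp point.
Start: joints at [-1.232, 0.628, 0.038, 1.517, -0.027, 0.996, -0.02], TCP at [0.256, 0.597, 0.216] pointing down, gripper open.
Joint ranges: [-3.06, 3.06], [-0.37, 2.12], [-1.25, 1.32], [0.18, 2.47], [-1.1, 4.24], [0.23, 1.98], [-2.94, 2.94]. Speed limits (rad/s): [2.57, 2.57, 3.14, 3.14, 3.14, 3.14, 3.14].

### API

Orientations are given as a unit quaternion [x, y, z, w].
In Python, from workcell import manip, eyes, job gives the robot as it stands.
- The arm moves only by the tool arm_command, never from a script. Its argument "motion" is a list of rows, each a list of 7 numbers: the opening, from 0 (shut) to 1 (fully open), then the shift along the world's x, y, z as a fraction of full scale, then the turn, a rotation vector about the world's x, y, z as a fraction of full scale. In form: [[claw, dx, dy, dz, ax, ay, az], ...]. A call has 1 to 10 rows; each row shifts and turns the commanded pose from where the row before left it; what a row does not reach is not made up. Full scale, the value 1, is 2 cm for a shift and 0.1 rad for a turn. A row lasts 1/8 s, in which the tool goes at most 62.5 mm and 10.7 degrees, less where a joint would pass 70% of its speed; a pose out of reach is approached as far as the arm can. A call with a number of a shift or a turn outside -1 to 1 is refused whole. A call with a gripper value outside its range is refused whole. The fingers move at their own pace and stop on an object; "grip_force" is the grip in N (left out, the last holds). Time passes only in rows, so rows that do not move let the fingers close. It gives the time, the measured TCP pose, the force, the opening and the grip force at its end, in the units of the state.
- manip.get_obs(): the state, without advancing time (a new reading comes with each control period).
- eyes.capture(name): name is "side" or "top" or "wrist"; returns the picture (400x640x3 uint8, red, green, blue); there is no depth.
- eyes.camera_model(name): a dict with "camera_matrix" (3x3 intrinsics, pixels), "rvec" (rotation vector, rad) and "tvec" (3), from world to camera coordinates, as OpenCV has them. Camera axes: x right, y down, z forward; pixel columns grow to the right and rows downward; lengths in m; the calibration is good to about 2 mm. A picture is of the moment at which its call begins: read the wrist's pose just before it. camera_model takes no time and is no camera call; for the wrist camera it gives the pose at the moment of the call.
- job.job_done(): hands the job in; it is judged then, once.
The state is a dict: "time": time; "q": joint angles; "qd": joint speeds; "tau": joint torques, N m; "eef_pos": TCP position; "tool_rot": TCP orientation; "force": force on the tool from outside, world axes, zero at the start; "ft_torque": the same for the moment, N m; "finger_gap": opening from 0.0 (shut) to 1.0 (fully open); "gripper_force": force on a finger pad.
Only numpy, scipy, OpenCV 4.12 (cv2) and the standard library are available. Lean on these libraries where they do the work, as an engineer would, in place of code of your own. Each camera call takes 0.05 s, during which the arm holds its last target. There are 200 camera calls.

### The job

Lift the magazine's hinged flap, swing it back past upright and leave it standing open, then draw the probe plate (the one with the broad tab) straight up out of its slot, leaving the blank plate in its slot. Turn the probe plate so that its pin side squarely faces the inspection camera's lens, upright, pin field level with and centred on the lens and about 90 mm from it, touching nothing but the gripper. Finish while holding it still there, without letting go, and do not knock the loose things on the bench about.

Things in the scene. Friction and masses are not known exactly. Their poses are not given: they have to be found in the camera images.
- magazine: fixed grey sheet-metal box, 130 (x) x 170 (y) x 115 mm high, 5 mm walls and floor, open on top under the flap; origin: centre of underside, z up, its -x side faces the robot, y runs along the hinge. Two 11 mm wide slots parallel to x, centred at x = 0, y = +32 and -32 mm; black guides 65 mm above the table hold only the plates' ends, from 35 mm either side of the middle outwards
- flap (a joint): hinge of the flap, a 6 mm thick grey cover over the whole magazine: 0 = closed, grows as its front edge is lifted up and back, pi/2 = upright, stop at 1.9 rad. Starts closed or slightly ajar. A friction hinge: it stays wherever it is left; 1 to 3 N at the tongue moves it. Open, it stands at the far (+x) side of the magazine
- flap_tongue (a point): point on the flap's black tongue, which is 20 mm wide (y), 10 mm thick and sticks out 40 mm from the flap's front edge in the flap's plane; the point lies on its middle plane, 25 mm from the flap's edge, 15 mm from the tongue's end, 155 mm from the hinge axis. Axes turn with the flap: x towards the hinge, y along it, z out of the upper face
- flap_hinge (a point): middle of the flap's hinge axis on the magazine's far (+x) upper edge, 118 mm above the table; the axis runs along the magazine's y
- probe_plate: loose tan plate, about 0.1 kg, on edge in either slot, hidden under the flap: 90 (x) x 8 (y) x 70 mm high, with a broad tab, 44 (x) x 8 mm, on the middle of its upper edge, top 100 mm above the lower edge (in the slot 105 mm above the table). Origin: centre of its lower edge. Its +y face has 24 brass pins; in the slot its axes match the magazine's: pins look left as seen from the robot
- pin_centre (a point): middle of the probe plate's pin field, on its +y face, 36 mm above its lower edge and 64 mm below the top of its tab; axes as the plate's, +y is the way the pins look
- blank_plate: same tan plate but without pins and with a narrow tab, 18 mm long in x; stands in the other slot; stays there. Origin at the centre of its lower edge, axes as the magazine's
- inspector: fixed inspection camera: 90 mm square dark base, thin post, black 70 x 50 x 50 mm head centred 150 mm above the table (top at 175 mm) with a horizontal 42 mm lens barrel on its -x side; origin at the centre of its underside, -x is the way it looks
- lens (a point): centre of the lens's front, 150 mm above the table; its -x axis is the way the lens looks
- power_board: loose purple circuit board with capacitors, 80 x 120 x 46 mm, to be left alone; origin at the centre of its underside
- spool: loose solder spool, 60 mm across, 40 mm high, to be left alone; origin at the centre of its underside
- connector_a: loose white connector, 10 x 32 x 12 mm, to be left alone; origin at the centre of its underside
- connector_b: another white connector, the same, to be left alone
- screwdriver: loose screwdriver with a yellow handle, 190 mm long, lying on the bench, to be left alone; origin under its middle
There are look-alikes about, which are no part of the job. What is shaped like the inspector but brown or pink is not meant. Leave any brown look-alike of the magazine alone.

How it is judged:
On the way, in this order (a step that is already met when the one before it is completed fails the run):
1. the flap stands open past about 80 degrees (value of joint flap above 1.4 rad), for 0.2 s.
2. the probe plate is drawn wholly out above the magazine's rim, held by the gripper (z of probe_plate in the frame of magazine above 0.117 m and contact force between the fingers and probe_plate above 1 N), for 0.2 s.
At the end, for the whole second after the job is handed in: Flap open over 1.4 rad; probe plate held still by the gripper, upright and square to the lens within 0.2 rad, pins facing it, lens 60-120 mm out from the pin field centre, within 20 mm sideways and in height; plate over 80 mm up, touching nothing else; blank plate in its slot (value of joint flap above 1.4 rad and contact force between the fingers and probe_plate above 1 N and y of lens in the frame of pin_centre between 0.06 and 0.12 m and x of lens in the frame of pin_centre between -0.02 and 0.02 m and z of lens in the frame of pin_centre between -0.02 and 0.02 m and angle between the y axis of pin_centre and the x axis of lens, either way round below 0.2 rad and angle between probe_plate's own z axis and vertical below 0.2 rad and height (world z) of probe_plate above 0.08 m and linear speed of probe_plate below 0.02 m/s and contact force between probe_plate and inspector below 0.1 N and contact force between probe_plate and magazine below 0.1 N and contact force between probe_plate and power_board below 0.1 N and z of blank_plate in the frame of magazine below 0.02 m and x of blank_plate in the frame of magazine between -0.02 and 0.02 m); the arm keeps its last pose, push and grip.
It fails at once if the blank plate is lifted more than 30 mm in its slot (z of blank_plate in the frame of magazine above 0.035 m).
It fails at once if a loose thing on the bench is moved more than 30 mm (distance of any of power_board, spool, connector_a, connector_b, screwdriver from where it was at the start of the episode above 0.03 m).
It also fails if it takes over 58 s, if anything falls off the work surface, if the arm or the gripper's body presses on something with over 40 N, if the wrist force passes 120 N, or if a joint passes its speed limit or range.

## Working session

There is one attempt and no reset: what is moved stays moved. The work goes in short steps, Python scripts to look and compute and a tool call to move; the robot and the scene stay as the last step left them, time stands still between calls to the robot, and variables do not carry over. Pictures are saved under pics/ and viewed, at most 10 in all, crops included, and the job is handed in when it is done.

Besides the shell and the picture viewer there is one more tool, called by a JSON object that holds its "api" and its "payload", one argument or row to a line. arm_command: Moves the arm, as the interface text tells. Its arguments: {"type":"object","properties":{"motion":{"type":"array"},"grip_force":{"type":"number"}},"required":["motion"]}

```bash
mkdir -p pics; cat > h.py <<'E'
import numpy as np, cv2
from workcell import manip, eyes, job
def cam(n):
    m=eyes.camera_model(n); R=cv2.Rodrigues(np.array(m['rvec'],float))[0]
    return np.array(m['camera_matrix'],float),R,np.array(m['tvec'],float).ravel()
def ray(c,u,v):
    K,R,t=c; d=R.T@np.linalg.solve(K,[u,v,1.]); return -R.T@t,d/np.linalg.norm(d)
def onz(c,u,v,z):
    o,d=ray(c,u,v); return o+d*(z-o[2])/d[2]
def proj(c,p):
    K,R,t=c; q=K@(R@np.array(p,float)+t); return q[:2]/q[2]
def save(n,f):
    im=eyes.capture(n); cv2.imwrite('pics/'+f,im[:,:,::-1]); return im
E
python3 - <<'E'
from h import *
for n in('top','side'):
    save(n,n+'1.png'); c=cam(n); print(n,c[0].tolist(),-c[1].T@c[2],c[1][2])
print(manip.get_obs())
E
```

```text
top [[485.03101560099697, 0.0, 319.8956020182584], [0.0, 485.03101560099697, 200.89260409758919], [0.0, 0.0, 1.0]] [ 0.32992548 -0.16775383  1.30367952] [ 0.1666909   0.00461698 -0.98599839]
side [[395.92139714823895, 0.0, 315.88675944346267], [0.0, 395.92139714823895, 196.7556799858471], [0.0, 0.0, 1.0]] [0.48329862 0.59026528 0.7647387 ] [ 0.04731505 -0.75872007 -0.6496962 ]
{'time': 0.1, 'q': array([-1.23177957,  0.62919563,  0.0384598 ,  1.51824712, -0.02697705,
        0.99632534, -0.01998594]), 'qd': array([-0.00020868, -0.00148962,  0.00125238, -0.00139146, -0.00035062,
       -0.00103697, -0.00034546]), 'tau': array([ 3.15153229e-03, -5.50781465e+01,  1.14705708e+00, -1.87112957e+01,
       -5.23746817e-02,  1.92134437e-02,  3.77853576e-05]), 'eef_pos': array([0.25576201, 0.59694024, 0.21569063]), 'tool_rot': array([ 2.01021778e-01,  9.79586422e-01, -8.15551180e-04, -1.46281416e-04]), 'force': array([ 0.64405261,  0.43610918, -0.04970373]), 'ft_torque': array([-0.02686451,  0.01182991, -0.00856489]), 'gripper_force': 0.0, 'finger_gap': 1.002821028556948}
```

View pics/top1.png

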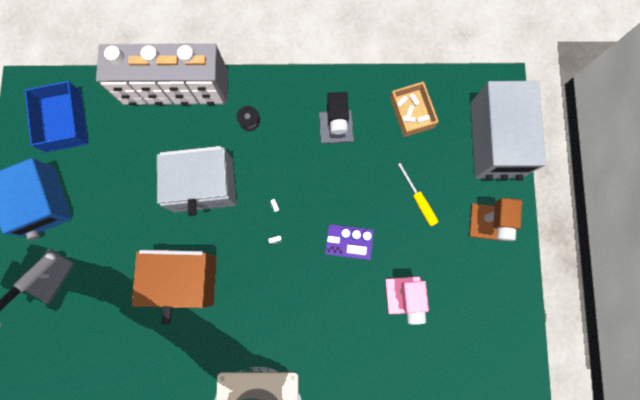

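View pics/side1.png

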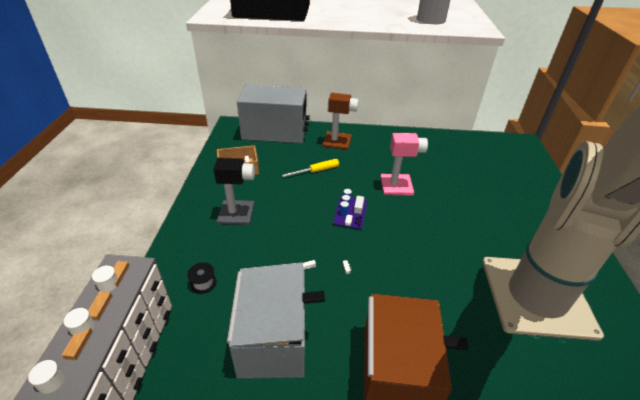

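The top picture shows the grey magazine at about (195,180) with its tongue at (192,207). The black inspector is at (338,117) with its lens pointing down the image (-x). Connectors are at (275,205) and (275,240), the board at (350,242), the spool at (248,118). The side picture shows the flap slightly ajar and its tongue at (314,297). Next I'll zoom in on these.

```bash
python3 - <<'E'
from h import *
t=cv2.imread('pics/top1.png');s=cv2.imread('pics/side1.png')
a=cv2.resize(t[140:220,150:250],None,fx=4,fy=4,interpolation=2)   #400x320
b=cv2.resize(t[85:150,310:365],None,fx=4,fy=4,interpolation=2)   #220x260
c=cv2.resize(s[255:385,225:335],None,fx=4,fy=4,interpolation=2)   #440x520
o=np.zeros((590,800,3),np.uint8)
o[:320,:400]=a[:, :400]; o[325:585,:220]=b; o[:520,405:800]=c[:,:395]
cv2.imwrite('pics/z1.png',o)
E
```

```text
(no output)
```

View pics/z1.png

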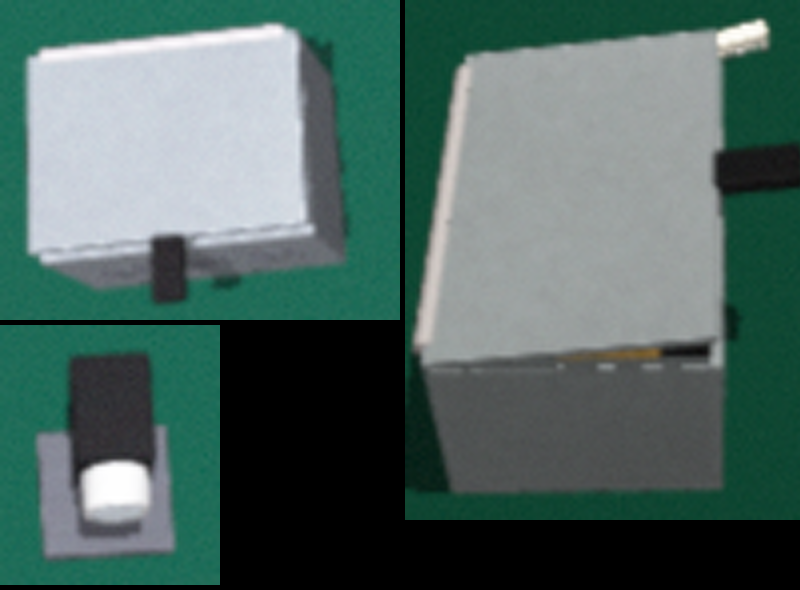

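```bash
python3 - <<'E'
from h import *
T=cam('top');S=cam('side')
tp=lambda u,v:(150+u/4-.4,140+v/4-.4)
sp=lambda u,v:(225+(u-405)/4-.4,255+v/4-.4)
ip=lambda u,v:(310+u/4-.4,85+(v-325)/4-.4)
print('side bottom',[onz(S,*sp(*p),0)[:2].round(4) for p in((453,490),(722,489))])
print('side rim',[onz(S,*sp(*p),.115)[:2].round(4) for p in((428,366),(722,369))])
print('flap hinge corners top',[onz(T,*tp(*p),.121)[:2].round(4) for p in((28,57),(295,32))])
print('bottom fr',onz(T,*tp(343,262),0)[:2])
for z in(.12,.135,.15): print(z,'front',[onz(T,*tp(*p),z)[:2].round(4) for p in((30,252),(308,225),(169,238),(152,300),(187,300))])
def tri(p,q):
    o1,d1=ray(T,*p);o2,d2=ray(S,*q)
    A=np.c_[d1,-d2];s=np.linalg.lstsq(A,o2-o1,rcond=None)[0]
    a=o1+d1*s[0];b=o2+d2*s[1];return ((a+b)/2).round(4),round(np.linalg.norm(a-b),4)
print('FL',tri(tp(30,252),sp(718,340)),'FR',tri(tp(308,225),sp(718,32)))
print('HL',tri(tp(28,57),sp(425,362)),'HR',tri(tp(295,32),sp(466,56)))
print('insp base',[onz(T,*ip(*p),0)[:2].round(4) for p in((38,434),(166,427),(174,550),(45,557))])
for f,c in(('top1',T),('side1',S)):
    im=cv2.imread(f'pics/{f}.png').astype(int)
    x0,y0,x1,y1=(320,85,360,150) if f=='top1' else (215,150,270,200)
    m=(im[y0:y1,x0:x1].min(2)>150).astype(np.uint8)
    n,l,st,ce=cv2.connectedComponentsWithStats(m);k=1+st[1:,4].argmax()
    print(f,st[k]+[x0,y0,0,0,0],ce[k]+[x0,y0])
print('lens top low edge z=.15',[onz(T,*ip(*p),z)[:2].round(4) for p,z in (((115,520),.131),((80,490),.15),((150,490),.15),((80,430),.175),((70,360),.175),((148,355),.175))])
E
```

```text
side bottom [array([0.6486, 0.2475]), array([0.5193, 0.2354])]
side rim [array([0.6471, 0.2466]), array([0.5193, 0.2363])]
flap hinge corners top [array([0.652 , 0.2486]), array([0.6674, 0.0808])]
bottom fr [0.53978018 0.06874574]
0.12 front [array([0.5276, 0.2412]), array([0.5438, 0.0693]), array([0.536 , 0.1553]), array([0.4973, 0.1643]), array([0.4972, 0.1427])]
0.135 front [array([0.5251, 0.236 ]), array([0.5411, 0.0663]), array([0.5334, 0.1513]), array([0.4952, 0.1601]), array([0.4951, 0.1387])]
0.15 front [array([0.5226, 0.2309]), array([0.5384, 0.0633]), array([0.5308, 0.1472]), array([0.493 , 0.1559]), array([0.4929, 0.1348])]
FL (array([0.5229, 0.2353, 0.1376]), np.float64(0.0036)) FR (array([0.5399, 0.0659, 0.137 ]), np.float64(0.0017))
HL (array([0.6494, 0.2482, 0.1219]), np.float64(0.0045)) HR (array([0.6675, 0.0809, 0.1207]), np.float64(0.0001))
insp base [array([ 0.8044, -0.1604]), array([ 0.809 , -0.2504]), array([ 0.7194, -0.2547]), array([ 0.7148, -0.1649])]
top1 [331 119  17  15 226] [338.77876106 126.05309735]
side1 [242 163  11  13 129] [247.10852713 169.10077519]
lens top low edge z=.15 [array([ 0.6999, -0.2092]), array([ 0.7134, -0.1871]), array([ 0.7131, -0.2304]), array([ 0.7431, -0.187 ]), array([ 0.7881, -0.1811]), array([ 0.791, -0.229])]
```

{"api": "arm_command", "payload": {
  "motion": [
    [0.6,0.54,-0.97,0.1,0,0,0.22],
    [0.6,0.54,-0.97,0.1,0,0,0.22],
    [0.6,0.54,-0.97,0.1,0,0,0.22],
    [0.6,0.54,-0.97,0,0,0,0.22],
    [0.6,0.54,-0.97,0,0,0,0.22],
    [0.6,0.54,-0.97,0,0,0,0.22],
    [0.6,0.54,-0.97,0,0,0,0.22],
    [0.6,0.54,-0.97,0,0,0,0.22],
    [0.6,0.54,-0.97,0,0,0,0.22],
    [0.6,0.54,-0.97,0,0,0,0.22]
  ]
}}

```text
time: 1.35
eef_pos: [0.3641, 0.4026, 0.2221]
tool_rot: [0.092, 0.996, -0.0, -0.0]
force: [-0.4, 0.8, -0.2]
finger_gap: 0.601
gripper_force: 0.0
```

{"api": "arm_command", "payload": {
  "motion": [
    [0.6,0.54,-0.97,0,0,0,0.22],
    [0.6,0.54,-0.97,0,0,0,0.22],
    [0.6,0.54,-0.97,0,0,0,0.22],
    [0.6,0.54,-0.97,0,0,0,0.22],
    [0.6,0.54,-0.97,0,0,0,0.22],
    [0.6,0.54,-0.97,0,0,0,0.22],
    [0.6,0.54,-0.97,0,0,0,0.22],
    [0.6,0.54,-0.97,0,0,0,0.22],
    [0.6,0.54,-0.97,0,0,0,0.22],
    [0.6,0.54,-0.97,0,0,0,0.22]
  ]
}}

```text
time: 2.6
eef_pos: [0.472, 0.2087, 0.2222]
tool_rot: [-0.018, 1.0, -0.0, -0.0]
force: [-0.2, -0.5, 0.1]
finger_gap: 0.597
gripper_force: 0.0
```

{"api": "arm_command", "payload": {
  "motion": [
    [0.6,0.54,-0.97,0,0,0,0.22],
    [0.6,0.54,-0.97,0,0,0,0.22],
    [0.6,0.54,-0.97,0,0,0,0.22],
    [0.6,0,0,0,0,0,0]
  ]
}}

```text
time: 3.1
eef_pos: [0.5048, 0.1496, 0.2222]
tool_rot: [-0.049, 0.999, -0.0, -0.0]
force: [-0.4, -0.1, -0.3]
finger_gap: 0.602
gripper_force: 0.0
```

```bash
python3 - <<'E'
from h import *
from scipy.spatial.transform import Rotation as R
o=manip.get_obs();r=R.from_quat(o['tool_rot']).as_matrix();print(o['time'],o['eef_pos'],np.degrees(np.arctan2(r[1,1],r[0,1])),r[:,2],o['q'],o['finger_gap'],o['force'])
im=save('wrist','w1.png');c=cam('wrist')
for a in(0,.06,.125,.18):
  e=np.array([.9957,.0924,0]);p=np.array([.6592,.1643,.118])-.155*(np.cos(a)*e-np.sin(a)*np.array([0,0,1]));print(a,p,proj(c,p))
E
```

```text
3.1 [0.50477972 0.14957104 0.22215702] 95.58369111820768 [-4.12386857e-04 -8.32103532e-04 -9.99999569e-01] [-0.29591513  0.44514701 -0.06577137  1.85206076  0.03865271  0.84627272
  1.28731245] 0.6020494368328996 [-0.35177535 -0.06141276 -0.30877347]
0 [0.5048665 0.149978  0.118    ] [314.53191019 199.88699627]
0.06 [0.50514422 0.15000377 0.12729442] [314.43037168 202.97071784]
0.125 [0.50607066 0.15008975 0.13732458] [314.30944481 207.29138016]
0.18 [0.50735996 0.15020939 0.14574958] [314.1979304  211.80426572]
```

View pics/w1.png

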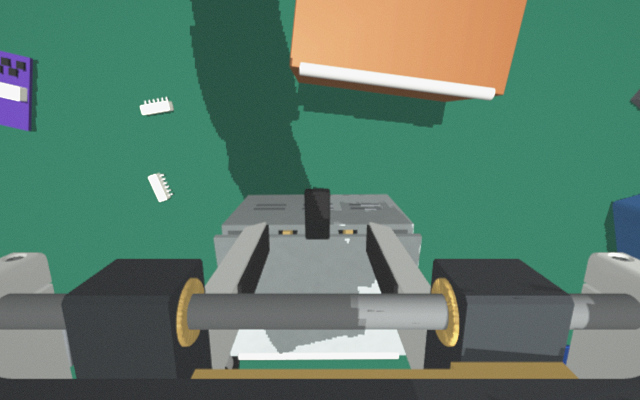

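The wrist view shows the tongue between the fingers at (317,190–238), as predicted. I'll go down and grip it.

{"api": "arm_command", "payload": {
  "motion": [
    [0.6,0.05,0,-0.95,0,0,0],
    [0.6,0,0,-0.95,0,0,0],
    [0.6,0,0,-0.95,0,0,0],
    [0.6,0,0,-0.95,0,0,0],
    [0.6,0,0,-0.9,0,0,0],
    [0.1,0,0,0,0,0,0],
    [0.1,0,0,0,0,0,0],
    [0.1,0,0,0,0,0,0],
    [0.1,0,0,0,0,0,0]
  ],
  "grip_force": 8
}}

```text
time: 4.28
eef_pos: [0.5059, 0.1492, 0.129]
tool_rot: [-0.05, 0.999, -0.001, 0.0]
force: [2.1, -9.3, 0.6]
finger_gap: 0.213
gripper_force: 5.4
```

```bash
python3 -c "
import numpy as np
a=.123+np.arange(15)*.112;r=.1547
X=-r*np.cos(a);Z=r*np.sin(a)
print(np.c_[a[1:],np.diff(X)*.9957/.02,np.diff(X)*.0924/.02,np.diff(Z)/.02].round(2))"
```

```text
[[ 0.24  0.15  0.01  0.85]
 [ 0.35  0.25  0.02  0.83]
 [ 0.46  0.34  0.03  0.8 ]
 [ 0.57  0.42  0.04  0.75]
 [ 0.68  0.51  0.05  0.7 ]
 [ 0.8   0.58  0.05  0.64]
 [ 0.91  0.65  0.06  0.57]
 [ 1.02  0.71  0.07  0.49]
 [ 1.13  0.76  0.07  0.41]
 [ 1.24  0.8   0.07  0.32]
 [ 1.36  0.83  0.08  0.23]
 [ 1.47  0.85  0.08  0.14]
 [ 1.58  0.86  0.08  0.04]
 [ 1.69  0.86  0.08 -0.06]]
```

{"api": "arm_command", "payload": {
  "motion": [
    [0.1,0.15,-0.05,0.85,0,0,0],
    [0.1,0.25,0.02,0.83,0,0,0],
    [0.1,0.34,0.03,0.8,0,0,0],
    [0.1,0.42,0.04,0.75,0,0,0],
    [0.1,0.51,0.05,0.7,0,0,0]
  ],
  "grip_force": 8
}}

```text
time: 4.9
eef_pos: [0.5394, 0.1526, 0.2076]
tool_rot: [-0.05, 0.999, -0.0, 0.0]
force: [2.5, 0.0, -4.7]
finger_gap: 0.213
gripper_force: 8.0
```

{"api": "arm_command", "payload": {
  "motion": [
    [0.1,0.58,0.05,0.64,0,0,0],
    [0.1,0.65,0.06,0.57,0,0,0],
    [0.1,0.71,0.07,0.49,0,0,0],
    [0.1,0.76,0.07,0.41,0,0,0]
  ]
}}

```text
time: 5.4
eef_pos: [0.5921, 0.158, 0.2493]
tool_rot: [-0.051, 0.999, -0.0, -0.001]
force: [-1.1, 0.3, -3.8]
finger_gap: 0.21
gripper_force: 8.0
```

{"api": "arm_command", "payload": {
  "motion": [
    [0.1,0.8,0.07,0.32,0,0,0],
    [0.1,0.83,0.08,0.23,0,0,0],
    [0.1,0.85,0.08,0.14,0,0,0],
    [0.1,0.86,0.08,0.04,0,0,0],
    [0.1,0.86,0.08,-0.06,0,0,0],
    [0.1,0.5,0.05,-0.1,0,0,0],
    [0.1,0,0,0,0,0,0]
  ]
}}

```text
time: 6.28
eef_pos: [0.688, 0.168, 0.2613]
tool_rot: [-0.051, 0.999, 0.001, 0.001]
force: [1.7, 3.2, 2.1]
finger_gap: 0.209
gripper_force: 8.0
```

```bash
python3 - <<'E'
from h import *
T=save('top','t2.png');S=save('side','s2.png');print(manip.get_obs()['force'])
a=cv2.resize(T[90:230,120:270],None,fx=2.6,fy=2.6,interpolation=2)
b=cv2.resize(S[200:390,180:340],None,fx=2.5,fy=2.5,interpolation=2)
o=np.zeros((480,800,3),np.uint8);o[:a.shape[0],:a.shape[1]]=a;o[:b.shape[0],395:395+b.shape[1]]=b
cv2.imwrite('pics/z2.png',o[:,:,::-1])
E
```

```text
[1.68546356 2.54790762 2.93026542]
```

View pics/z2.png

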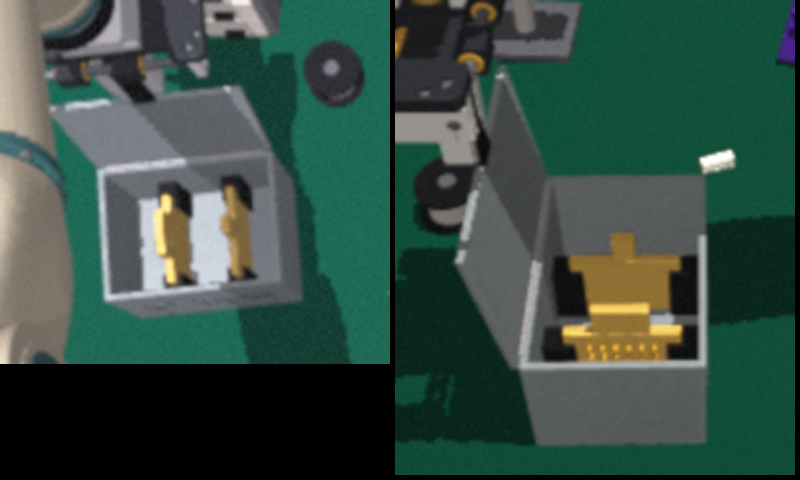

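The flap now stands open past upright. The broad-tab probe plate, with its pins visible, is in the near (+y) slot and the blank is in the -y slot. I'll release the tongue, then measure the tab.

{"api": "arm_command", "payload": {
  "motion": [
    [0.5,0,0,0,0,0,0],
    [0.5,0,0,0,0,0,0],
    [0.5,0,0,0.5,0,0,0],
    [0.5,0,0,1,0,0,0],
    [0.5,-0.2,0,1,0,0,0],
    [0.5,-0.5,0.1,0.6,0,0,0],
    [0.45,-1,0.2,0,0,0,0],
    [0.35,-1,0.2,0,0,0,0],
    [0.35,-1,0.2,0,0,0,0],
    [0.35,-0.9,0.2,0,0,0,0]
  ]
}}

```text
time: 7.62
eef_pos: [0.5933, 0.185, 0.3229]
tool_rot: [-0.051, 0.999, -0.0, -0.0]
force: [0.4, -0.3, -0.2]
finger_gap: 0.349
gripper_force: 0.0
```

```bash
python3 - <<'E'
from h import *
T=cam('top');S=cam('side');o=manip.get_obs();print(o['eef_pos'],o['force'])
M=np.array([.5945,.1583]);e=np.array([.9957,.0924]);n=np.array([-.0924,.9957])
print('model tab',M+.032*n)
q=lambda u,v:(180+(u-395)/2.5-.3,200+v/2.5-.3)
print('side tab top corners',[onz(S,*q(*p),.105)[:2].round(4) for p in((591,304),(649,303),(592,309),(651,308))])
g=lambda u,v:(120+u/2.6-.3,90+v/2.6-.3)
print('top tab ends',[onz(T,*g(*p),.105)[:2].round(4) for p in((157,222),(165,220),(158,257),(166,256))])
print('rim corners',[onz(S,*q(*p),.115)[:2].round(4) for p in((521,364),(706,364))])
im=save('wrist','w2.png');c=cam('wrist');print('proj',proj(c,[*(M+.032*n),.105]))
E
```

```text
[0.59327391 0.1850428  0.3229069 ] [ 0.42316739 -0.28869131 -0.21017845]
model tab [0.5915432 0.1901624]
side tab top corners [array([0.6102, 0.188 ]), array([0.5672, 0.1832]), array([0.6087, 0.1921]), array([0.5652, 0.1872])]
top tab ends [array([0.6005, 0.1918]), array([0.6025, 0.1841]), array([0.5658, 0.1893]), array([0.5667, 0.1815])]
rim corners [array([0.6479, 0.2452]), array([0.5192, 0.2334])]
proj [319.49648678 176.93326293]
```

View pics/w2.png

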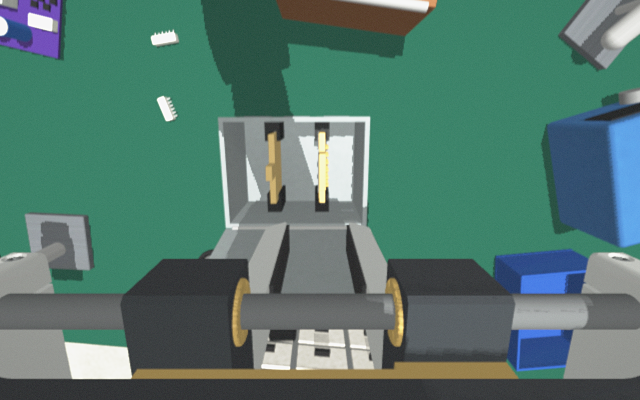

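The wrist view puts the tab at about (322,178), some 3 mm to +y of the tool axis. The side view gives the same result, so I'll aim for TCP (0.589, 0.1877).

{"api": "arm_command", "payload": {
  "motion": [
    [0.35,-0.2,0.13,-0.5,0,0,0],
    [0.35,0,0,-1,0,0,0],
    [0.35,0,0,-1,0,0,0],
    [0.35,0,0,-1,0,0,0],
    [0.35,0,0,-1,0,0,0],
    [0.35,0,0,-1,0,0,0],
    [0.35,0,0,-1,0,0,0],
    [0.35,0,0,-1,0,0,0],
    [0.35,0,0,-1,0,0,0],
    [0.35,0,0,-1,0,0,0]
  ]
}}

```text
time: 8.93
eef_pos: [0.5909, 0.187, 0.1311]
tool_rot: [-0.05, 0.999, -0.0, -0.0]
force: [0.6, 0.2, -0.2]
finger_gap: 0.354
gripper_force: 0.0
```

{"api": "arm_command", "payload": {
  "motion": [
    [0.35,0,0,-0.6,0,0,0],
    [0.35,0,0,-0.6,0,0,0],
    [0.35,0,0,-0.6,0,0,0],
    [0.35,0,0,-0.5,0,0,0],
    [0.35,0,0,0,0,0,0]
  ]
}}

```text
time: 9.55
eef_pos: [0.5903, 0.1873, 0.0859]
tool_rot: [-0.051, 0.999, -0.0, -0.001]
force: [-0.7, -0.4, 0.4]
finger_gap: 0.35
gripper_force: 0.0
```

{"api": "arm_command", "payload": {
  "motion": [
    [0,0,0,0,0,0,0],
    [0,0,0,0,0,0,0],
    [0,0,0,0,0,0,0],
    [0,0,0,0,0,0,0],
    [0,0,0,0,0,0,0]
  ],
  "grip_force": 15
}}

```text
time: 10.18
eef_pos: [0.5909, 0.1885, 0.087]
tool_rot: [-0.051, 0.999, 0.001, 0.0]
force: [0.1, 2.4, 0.5]
finger_gap: 0.086
gripper_force: 15.0
```

{"api": "arm_command", "payload": {
  "motion": [
    [0,0,0,0,0,0,0],
    [0,0,0.05,0.4,0,0,0],
    [0,0,0,0.8,0,0,0],
    [0,0,0,0.8,0,0,0],
    [0,0,0,0.8,0,0,0],
    [0,0,0,0.8,0,0,0],
    [0,0,0,0.8,0,0,0],
    [0,0,0,0.8,0,0,0],
    [0,0,0,0.8,0,0,0],
    [0,0,0,0.8,0,0,0]
  ],
  "grip_force": 30
}}

```text
time: 11.42
eef_pos: [0.5907, 0.1884, 0.2237]
tool_rot: [-0.051, 0.999, -0.0, -0.0]
force: [0.1, 0.2, -1.1]
finger_gap: 0.086
gripper_force: 30.0
```

{"api": "arm_command", "payload": {
  "motion": [
    [0,0,0,0.8,0,0,0],
    [0,0,0,0.3,0,0,0],
    [0,0,0,0,0,0,0],
    [0,0,0,0,0,0,0],
    [0,0,0,0,0,0,0]
  ]
}}

```text
time: 12.05
eef_pos: [0.5904, 0.1883, 0.244]
tool_rot: [-0.051, 0.999, -0.0, -0.001]
force: [-0.5, -0.4, -1.3]
finger_gap: 0.081
gripper_force: 30.0
```

```bash
python3 - <<'E'
from h import *
T=save('top','t3.png');S=save('side','s3.png');print(manip.get_obs())
a=cv2.resize(T[90:230,120:270],None,fx=2.6,fy=2.6,interpolation=2)
b=cv2.resize(S[160:390,180:340],None,fx=2.5,fy=2.5,interpolation=2)
o=np.zeros((580,800,3),np.uint8);o[:a.shape[0],:a.shape[1]]=a;o[:b.shape[0],395:395+b.shape[1]]=b
cv2.imwrite('pics/z3.png',o[:,:,::-1])
E
```

```text
{'time': 12.15, 'q': array([-0.31407268,  0.55677202, -0.06479326,  1.57037384,  0.04021198,
        1.01668638,  1.2816491 ]), 'qd': array([ 0.00054383, -0.00260335,  0.00265193, -0.00194671,  0.00050194,
        0.00070737, -0.00022275]), 'tau': array([-1.19645665e-03, -5.19571209e+01, -1.53839062e-01, -1.90644711e+01,
        4.69653794e-03,  8.31175572e-02, -1.00039426e-05]), 'eef_pos': array([0.59054964, 0.18837582, 0.24419501]), 'tool_rot': array([-5.05551580e-02,  9.98721161e-01, -1.32116626e-04, -4.48786780e-04]), 'force': array([ 0.07192937,  0.17176145, -1.64589237]), 'ft_torque': array([ 0.05822141,  0.02251445, -0.02920055]), 'gripper_force': 29.995770156383514, 'finger_gap': 0.0796807469193327}
```

View pics/z3.png

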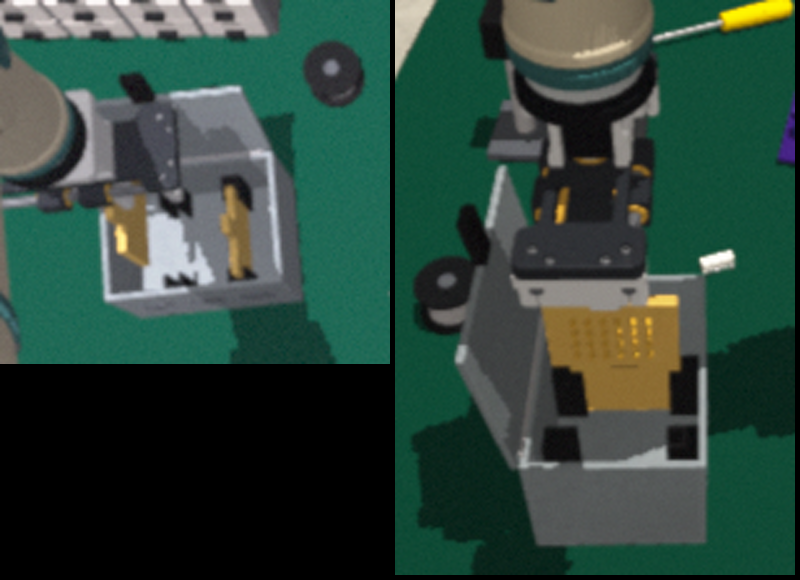

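The probe plate is out and above the rim, held with its pins visible, and the blank is still in its slot. Now I'll carry it across while turning it.

{"api": "arm_command", "payload": {
  "motion": [
    [0,0.03,-0.5,0.2,0,0,-0.4],
    [0,0.03,-0.92,0,0,0,-0.73],
    [0,0.03,-0.92,0,0,0,-0.73],
    [0,0.04,-0.92,0,0,0,-0.73],
    [0,0.04,-0.92,0,0,0,-0.73],
    [0,0.04,-0.92,0,0,0,-0.73],
    [0,0.04,-0.92,0,0,0,-0.73],
    [0,0.04,-0.92,0,0,0,-0.73],
    [0,0.04,-0.92,0,0,0,-0.73],
    [0,0.04,-0.92,0,0,0,-0.73]
  ]
}}

```text
time: 13.4
eef_pos: [0.5982, 0.0117, 0.2487]
tool_rot: [0.296, 0.955, 0.0, -0.0]
force: [0.2, 0.0, -0.6]
finger_gap: 0.085
gripper_force: 30.0
```

{"api": "arm_command", "payload": {
  "motion": [
    [0,0.04,-0.92,0,0,0,-0.73],
    [0,0.04,-0.92,0,0,0,-0.73],
    [0,0.04,-0.92,0,0,0,-0.73],
    [0,0.04,-0.92,0,0,0,-0.73],
    [0,0.04,-0.92,0,0,0,-0.73],
    [0,0.04,-0.92,0,0,0,-0.73],
    [0,0.04,-0.92,0,0,0,-0.73],
    [0,0.03,-0.92,0,0,0,-0.73],
    [0,0.03,-0.92,0,0,0,-0.73]
  ]
}}

```text
time: 14.52
eef_pos: [0.605, -0.1539, 0.2487]
tool_rot: [0.588, 0.809, 0.0, -0.0]
force: [0.2, -0.6, -0.1]
finger_gap: 0.084
gripper_force: 30.0
```

```bash
python3 - <<'E'
from h import *
from scipy.spatial.transform import Rotation as R
o=manip.get_obs();r=R.from_quat(o['tool_rot']).as_matrix();yaw=np.arctan2(r[1,1],r[0,1])
print(o['eef_pos'],yaw,'dyaw/.1',(.05-yaw)/.1,'shift/.02',(np.array([.606,-.2148,.196])-o['eef_pos'])/.02,o['gripper_force'])
E
```

```text
[ 0.6050093  -0.15391244  0.24865043] 0.31314628889104507 dyaw/.1 -2.6314628889104505 shift/.02 [ 0.04953508 -3.0443782  -2.63252167] 29.99527394771576
```

{"api": "arm_command", "payload": {
  "motion": [
    [0,0.05,-0.8,0,0,0,-0.7],
    [0,0,-0.8,0,0,0,-0.7],
    [0,0,-0.8,-0.3,0,0,-0.7],
    [0,0,-0.6,-0.6,0,0,-0.5],
    [0,0,0,-0.7,0,0,0],
    [0,0,0,-0.6,0,0,0],
    [0,0,0,-0.4,0,0,0],
    [0,0,0,0,0,0,0],
    [0,0,0,0,0,0,0]
  ]
}}

```text
time: 15.65
eef_pos: [0.6063, -0.2126, 0.1971]
tool_rot: [0.686, 0.727, 0.0, 0.0]
force: [0.3, -0.4, -0.4]
finger_gap: 0.078
gripper_force: 30.0
```

```bash
python3 - <<'E'
from h import *
from scipy.spatial.transform import Rotation as R
T=save('top','t4.png');S=save('side','s4.png')
o=manip.get_obs();r=R.from_quat(o['tool_rot']).as_matrix();yaw=np.arctan2(r[1,1],r[0,1]);print(o['eef_pos'],yaw,r[:,2],o['gripper_force'],o['force'])
p=np.array(o['eef_pos'])+[.004,0,-.046];c=cam('side');u=proj(c,p);l=proj(c,[.70,-.2107,.15]);print('pin',u,'lens',l)
p2=proj(cam('top'),p),proj(cam('top'),[.70,-.2107,.15]);print(p2)
a=cv2.resize(T[80:230,280:400],None,fx=3,fy=3,interpolation=2)
b=cv2.resize(S[90:260,190:330],None,fx=3.1,fy=3.1,interpolation=2)
z=np.zeros((540,800,3),np.uint8);z[:a.shape[0],:a.shape[1]]=a;z[:b.shape[0],364:364+b.shape[1]]=b
cv2.imwrite('pics/z4.png',z[:,:,::-1])
E
```

```text
[ 0.60633062 -0.21278259  0.19727768] 0.05812607950006703 [ 1.06730276e-03 -2.74039171e-04 -9.99999393e-01] 29.99578893184662 [-0.67115909  0.39460552 -0.89250671]
pin [286.53506691 172.71130442] lens [251.78320602 171.34148541]
(array([340.43950619, 166.19318853]), array([339.18406184, 130.98686255]))
```

View pics/z4.png

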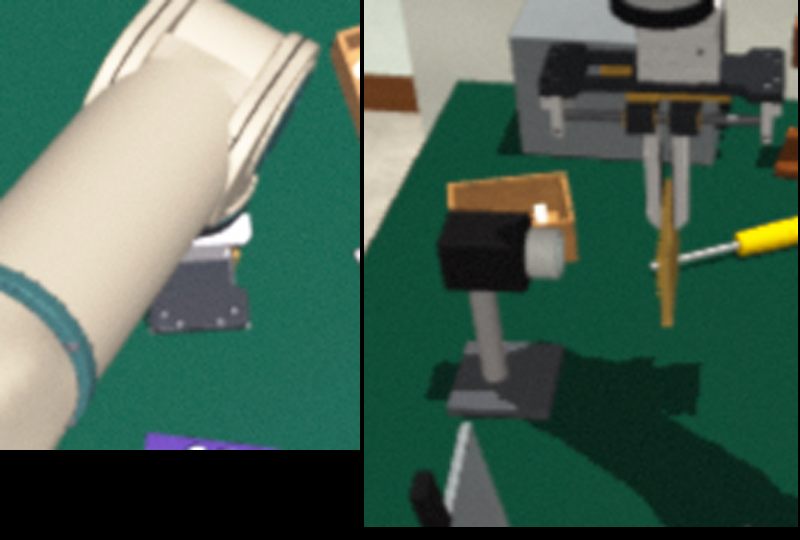

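View pics/s4.png

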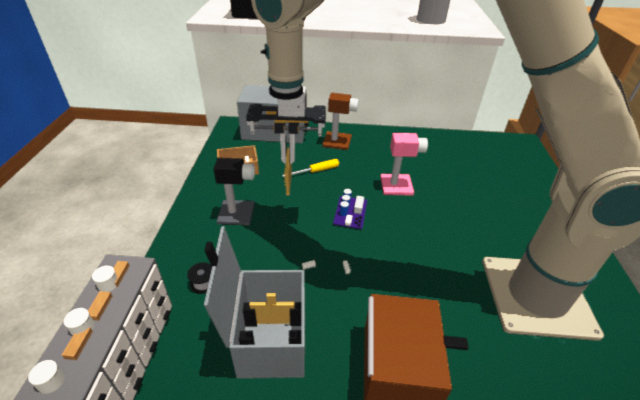

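The plate stands upright, with its pin centre at about (286,173) opposite the lens at (253,172) and pins towards the lens. The flap is open, the blank is in its slot, and the loose things haven't moved. I'm handing it in.

```bash
python3 -c "
from workcell import job
print(job.job_done())"
```

```text
the job is handed in; nothing more can be done
None
```

The job is handed in, with no verdict returned: the probe plate is held still about 85–90 mm in front of the lens with its pins facing it, the flap stands open, and the blank plate is still in its slot.

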